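# Pick up the ware carrier by its pull-up handle

## Task

Pull the sprung blue handle of the grey ware carrier up to its stop, then lift the carrier with its two cups by that handle until it hangs about 10 cm clear of the drying rack. Keep it level the whole time, with both cups standing in it, and leave the bowl, the jar and the wooden rib where they are. Finish while holding the carrier still and level in the air: do not put it down or let go.

Things in the scene. Friction and masses are not known exactly. Their poses are not given: they have to be found in the camera images.
- rack: low slatted drying rack of pale plywood, 220 (x) x 280 (y) x 45 mm high, fixed to the table; origin at the centre of its underside on the table, z up, so its top is 45 mm above the origin
- carrier: grey open tray 130 (own x) x 230 (own y) x 30 mm high, walls and floor 6 mm, standing loose on the rack; origin at the centre of its underside, z up. A fixed aluminium column, 14 (x) x 76 (y) mm, rises from the middle of the tray to 109 mm above the origin and guides the handle. Tray, handle and cups together weigh 0.5 to 0.9 kg
- handle_grip (a point): centre of the blue grip bar of the carrier's handle, with the carrier's axes. The bar is 22 (x) x 100 (along y) x 24 mm high and lies along the carrier's y; pinch it from above across its 22 mm width (own x). Pushed in, its centre is 122 mm above the carrier's origin and its underside nearly touches the narrower column, which fingertips can pass on both sides
- handle (a joint): how far the handle is pulled up out of the column, in m: 0 = in (where the spring returns it when let go), 0.040 = at its stop. The spring pulls it back with 1.2 N at 0, rising to 3.6 N at the stop; the loaded carrier is always heavier than that, so it stays on the rack until the handle is at its stop
- cup: terracotta cup, 58 mm across at the rim, 60 mm high, standing loose in the tray at one end, about 75 mm along the carrier's y from the column; origin at the centre of its underside
- beaker: white ceramic cup, 58 mm across at the rim, 75 mm high, standing loose in the tray at the other end, about 75 mm from the column; origin at the centre of its underside. Which cup is at which end varies
- bowl: white ceramic bowl, 104 mm across, 40 mm high, on the table near the rack; bystander; origin at the centre of its underside
- jar: amber glass jar with black cap, 60 mm across, 80 mm high, on the table near the rack; bystander; origin at the centre of its underside
- rib: dark wooden potter's rib, a flat piece 100 (x) x 50 (y) x 10 mm, on the table near the rack; bystander; origin at the centre of its underside

How it is judged (in metres and radians):
On the way, in this order (a step that is already met when the one before it is completed fails the run):
1. the handle is pulled up to its stop (value of joint handle above 0.036 m).
2. the carrier is lifted clear of the rack (height (world z) of carrier above 0.105 m and contact force between carrier and rack below 0.1 N), for 0.2 s.
At the end, for the whole second after the job is handed in: Held by the fingers, handle drawn over 36 of 40 mm, carrier underside 60 to 150 mm above the rack top, clear of the rack, tilted under 0.1 rad, still (under 30 mm/s, 0.2 rad/s); both cups upright in the tray; bowl, jar and rib within 20 mm of their starts (all of step 2 and height (world z) of carrier below 0.195 m and angle between carrier's own z axis and vertical below 0.1 rad and value of joint handle above 0.036 m and contact force between carrier and the fingers above 1 N and linear speed of carrier below 0.03 m/s and angular speed of carrier below 0.2 rad/s and z of cup in the frame of carrier between -0.002 and 0.02 m and horizontal distance between each of cup, beaker and carrier below 0.13 m and angle between each of cup, beaker's own z axis and vertical below 0.2 rad and z of beaker in the frame of carrier between -0.002 and 0.02 m and distance of each of bowl, jar, rib from where it was at the start of the episode below 0.02 m); the arm keeps its last pose, push and grip.
It fails at once if the carrier is lifted before its handle is at the stop (height (world z) of carrier above 0.065 m and value of joint handle below 0.03 m).
It fails at once if the carrier is tilted by more than 0.25 rad (angle between carrier's own z axis and vertical above 0.25 rad).
It fails at once if a cup is tipped over or leaves the tray (angle between any of cup, beaker's own z axis and vertical above 0.5 rad or distance between any of cup, beaker and carrier above 0.14 m).
It fails at once if the bowl, the jar or the wooden rib is disturbed (distance of any of bowl, jar, rib from where it was at the start of the episode above 0.02 m).
It also fails if it takes over 35 s, if anything falls off the work surface, if the arm or the gripper's body presses on something with over 40 N, if the wrist force passes 120 N, or if a joint passes its speed limit or range.

## Robot

A 6-joint arm with a two-finger parallel gripper is mounted at the origin on the work surface. World frame = base frame: x ahead of the robot, y to its left, z up, the work surface at z = 0. Lengths are in m, angles in degrees, forces in N, time in s.
With the tool pointing down it reaches from about 0.4 to 0.825 m from the base axis. Payload 7 kg.
Tool frame: the origin (TCP) lies midway between the tips of the shut fingers; the grasp point (between the pads) lies r.grasp_offset behind it (r.grasp_offset is the distance from the TCP to the grasp point, in m); z points along the fingers, y is the direction in which the jaws open and shut (so a half turn about z gives the same grasp; the last joint's range is limited). The gripper opens to 88 mm and grips with 3 to 60 N. Pads are 19 mm wide; open, the fingers measure 130 mm over their backs; the gripper's body (78 mm by 193 mm) begins 47 mm behind the grasp point.
Start: joints at [-56.316, 20.546, 0.682, 0, -70.136, -16.507], TCP at [0.199, -0.645, 0.227] pointing down, gripper open.
Joint ranges: [-176.03, 176.03], [-82.01, 121.73], [-58.28, 71.71], [-173.87, 95.51], [-174.79, -0.11], [-173.66, 173.66]. Speed limits (degrees/s): [136.94, 136.94, 172.46, 180, 180, 180].

## Interface

Orientations are given as [roll, pitch, yaw] about the fixed x, y, z axes, in that order (R = Rz(yaw) Ry(pitch) Rx(roll)).
In Python, from plant import status, imaging, r gives the robot as it stands.
- The arm moves only by the tool apply_moves, never from a script. Its argument "moves" is a list of rows, each a list of 6 numbers: the shift along the tool's x, y, z in units of 200 mm (1.0 is 200 mm), then the turn, a rotation vector about the tool's x, y, z in units of 90 degrees (1.0 is 90 degrees). In form: [[tx, ty, tz, rx, ry, rz], ...]. A call has 1 to 12 rows; each row is the pose to reach, as a shift and turn from the pose measured when the call began, along the tool's axes at that moment; what a row does not reach only later rows make up. A row lasts 1/8 s, in which the tool goes at most 62.5 mm and 10.7 degrees, less where a joint would pass 70% of its speed; a pose out of reach is approached as far as the arm can. A call with a number of a shift or a turn outside -1 to 1 is refused whole. A call with a gripper value outside its range is refused whole. "hand" is the closure, from -1 (fully open) to 1 (shut), set as the call begins (left out, the last holds). The fingers move at their own pace and stop on an object; "grip_force" is the grip in N (left out, the last holds). Time passes only in rows, so rows that repeat a pose let the fingers close. It gives the time, the measured TCP pose, the force and the opening at its end, in the units of the state.
- status.get_state(): the state, without advancing time (a new reading comes with each control period).
- imaging.capture(name): name is "scene" or "top" or "wrist"; returns (picture, depth): 400x640x3 uint8, blue, green, red; 400x640 float32, m along the optical axis (not along the pixel's ray), 0 where there is no reading.
- imaging.camera_info(name): a dict with "fx", "fy", "cx", "cy" (pixels), "T" (4x4, takes a point from camera to world coordinates). Camera axes: x right, y up, looking along -z (the intrinsics and any distortion apply to the point x, -y, -z); pixel columns grow to the right and rows downward; lengths in m; the calibration is good to about 2 mm. The wrist camera is an equidistant fisheye: a pixel r from the principal point sees the ray r / f radians off the axis. A picture is of the moment at which its call begins: read the wrist's pose just before it. camera_info takes no time and is no camera call; for the wrist camera it gives the pose at the moment of the call.
- r.close_job(): hands the job in, once; it reports no verdict.
The state is a dict: "time_s": time; "joints": joint angles; "qd": joint speeds; "joint_torque": joint torques, N m; "tcp_pos": TCP position; "eef_rot": TCP orientation; "contact_force": force on the tool from outside, world axes, zero at the start; "moment": the same for the moment, N m; "gripper_width": finger opening in m.
Only numpy, scipy, OpenCV 4.12 (cv2) and the standard library are available. Lean on these libraries where they do the work, as an engineer would, in place of code of your own. Each camera call takes 0.05 s, during which the arm holds its last target.

## Working session

There is one attempt and no reset: what is moved stays moved. The work goes in short steps, Python scripts to look and compute and a tool call to move; the robot and the scene stay as the last step left them, time stands still between calls to the robot, and variables do not carry over. Pictures are saved under pics/ and viewed, and the job is handed in when it is done.

Besides the shell and the picture viewer there is one more tool, called after "Request:" by a JSON object that holds its "name" and its "arguments". apply_moves: Moves the arm, as the interface text tells. Its arguments: {"type":"object","properties":{"moves":{"type":"array","items":{"type":"array","items":{"type":"number"}}},"hand":{"type":"number"},"grip_force":{"type":"number"}},"required":["moves"]}

```bash
mkdir -p pics
python3 - <<'E'
from plant import status, imaging, r
import cv2,numpy as np
s=status.get_state();print(s, r.grasp_offset)
for n in ("scene","top"):
    p,d=imaging.capture(n);cv2.imwrite(f"pics/{n}0.png",p);np.savez(f"{n}0.npz",p=p,d=d)
    print(imaging.camera_info(n))
E
```

```text
{'time_s': 0.0, 'joints': array([-5.63148851e+01,  2.05914651e+01,  6.31611241e-01, -1.86878506e-02,
       -7.01366430e+01, -1.65067926e+01]), 'qd': array([-0.05515046,  0.04032632,  0.07687497, -0.07234889,  0.02396075,
       -0.01105655]), 'joint_torque': array([-5.91532680e-04, -5.82718420e+01,  2.93066293e+01,  6.99752122e+00,
        6.91661640e-03, -1.28777151e-04]), 'tcp_pos': array([ 0.19916624, -0.64441342,  0.22561044]), 'eef_rot': array([ 1.79902488e+02, -1.05764456e-02, -1.62828033e+02]), 'contact_force': array([ 0.51784391,  0.83283625, -0.22231164]), 'moment': array([ 0.00969571, -0.03337873,  0.01763729]), 'gripper_width': 0.08780936616372885} 0.0188
{'fx': 417.6265694229269, 'fy': 417.6265694229269, 'cx': 323.7979254813749, 'cy': 200.54427630127114, 'T': array([[ 0.25985267, -0.79851785,  0.54299709,  1.21356405],
       [ 0.9655071 ,  0.20523211, -0.16023676, -0.11024196],
       [ 0.01651147,  0.5659055 ,  0.82430476,  1.0448256 ],
       [ 0.        ,  0.        ,  0.        ,  1.        ]])}
{'fx': 439.50297740633374, 'fy': 439.50297740633374, 'cx': 322.2976637203987, 'cy': 200.13372016265598, 'T': array([[-1.95713503e-02,  9.88425548e-01, -1.50439018e-01,
         4.71088516e-01],
       [-9.99801959e-01, -1.98911154e-02, -6.20931394e-04,
         4.61751350e-02],
       [-3.60614433e-03,  1.50397073e-01,  9.88619096e-01,
         1.05280533e+00],
       [ 0.00000000e+00,  0.00000000e+00,  0.00000000e+00,
         1.00000000e+00]])}
```

View pics/scene0.png

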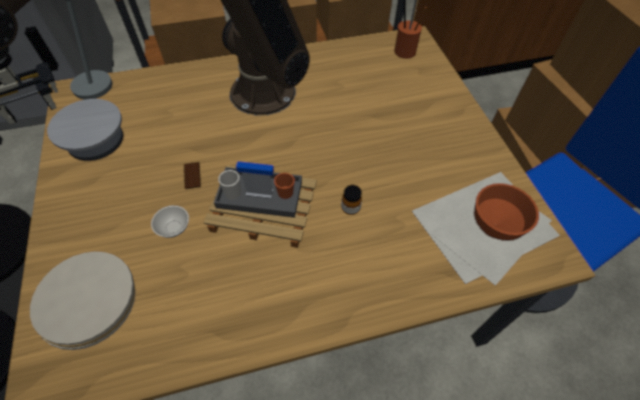

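View pics/top0.png

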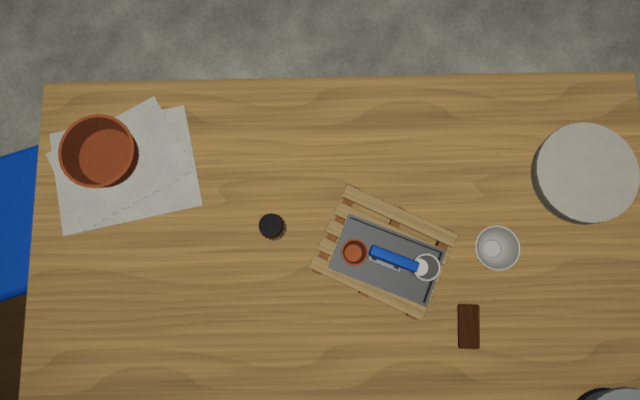

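The top view shows the blue bar centred near (395,258), the terracotta cup at (354,252), the white beaker at (427,267), the jar at (271,226), the bowl at (497,248) and the rib at (469,326). Next I'll work out their positions in metres.

```bash
cat > h.py <<'E'
import numpy as np,cv2
from plant import status, imaging, r
def cloud(n,p,d):
    c=imaging.camera_info(n);v,u=np.mgrid[:400,:640]
    P=np.stack([(u-c['cx'])/c['fx']*d,-(v-c['cy'])/c['fy']*d,-d],-1)
    return P@c['T'][:3,:3].T+c['T'][:3,3]
def blue(p):
    h=cv2.cvtColor(p,cv2.COLOR_BGR2HSV)
    return (h[...,0]>100)&(h[...,0]<125)&(h[...,1]>150)&(h[...,2]>60)
E
python3 - <<'E'
from h import *
for n in ("scene","top"):
    z=np.load(n+"0.npz");P=cloud(n,z['p'],z['d']);m=blue(z['p'])&(z['d']>0)
    w=P[m]; k=(np.abs(w[:,0]-.4)<.25)&(np.abs(w[:,1]+.1)<.3);w=w[k]
    print(n,len(w),w.min(0),w.max(0))
    t=w[w[:,2]>np.percentile(w[:,2],60)-.008]
    c,s,a=cv2.minAreaRect((t[:,:2]*1000).astype(np.float32));print(len(t),c,s,a,np.median(t[:,2]))
    B=cv2.boxPoints((c,s,a));print(B)
    if n=="top":
      for nm,(u,v) in dict(cup=(354,252),beaker=(427,267),jar=(271,226),bowl=(497,248),rib=(469,326),table=(300,340),rack=(385,215)).items(): print(nm,P[v,u])
# reproject for tray orientation
E
```

```text
scene 322 [ 0.46480265 -0.13811155  0.15862667] [ 0.51634701 -0.04694083  0.18310043]
245 (490.6941223144531, -91.64076232910156) (95.27052307128906, 21.732606887817383) 69.1561050415039 0.17831530102065773
[[ 463.58923  -132.29198 ]
 [ 483.89954  -140.02493 ]
 [ 517.799     -50.989548]
 [ 497.4887    -43.25659 ]]
top 546 [ 0.45981272 -0.13894097  0.15987154] [ 0.5123678  -0.04370003  0.18418538]
543 (485.56890869140625, -91.61653137207031) (97.46251678466797, 21.723655700683594) 67.69462585449219 0.1785882526920145
[[ 457.02423  -132.5789  ]
 [ 477.12238  -140.82396 ]
 [ 514.1136    -50.65416 ]
 [ 494.01544   -42.409103]]
cup [ 0.50318066 -0.02235557  0.05518773]
beaker [ 0.46655602 -0.18475848  0.05598914]
jar [0.56310412 0.16148377 0.08249234]
bowl [ 0.50754276 -0.36473865  0.00485424]
rib [ 0.33105943 -0.28327228  0.01347727]
table [ 0.30482548  0.1049605  -0.00344737]
rack [ 0.58692076 -0.09717304  0.04449034]
```

```bash
cat >> h.py <<'E'
from scipy.spatial.transform import Rotation as R
def delta(pos,yaw):
    s=status.get_state();Rt=R.from_euler('xyz',s['eef_rot'],degrees=True)
    t=Rt.inv().apply(np.array(pos)-s['tcp_pos'])/.2
    w=(Rt.inv()*R.from_euler('xyz',[180,0,yaw],degrees=True)).as_rotvec(degrees=True)/90
    print('t',s['time_s'],'pos',s['tcp_pos'].round(4),s['eef_rot'].round(2),'F',s['contact_force'].round(1),'M',s['moment'].round(2),'w',round(s['gripper_width'],4))
    print('shift',t.round(4),'rot',w.round(4),'j',s['joints'].round(1))
E
python3 -c "
from h import *
delta([.487,-.0916,.27],-111.7)"
```

```text
t 0.1 pos [ 0.1992 -0.6445  0.2257] [ 1.7992e+02 -1.0000e-02 -1.6283e+02] F [-0.1 -0.9  0.1] M [-0.05  0.05 -0.03] w 0.0876
shift [-2.1911  2.2167 -0.2185] rot [ 9.000e-04  3.000e-04 -5.681e-01] j [-56.3  20.6   0.6  -0.  -70.1 -16.5]
```

Request:
{"name": "apply_moves", "arguments": {"moves": [[-0.25, 0.25, -0.2, 0, 0, -0.11], [-0.5, 0.5, -0.22, 0, 0, -0.22], [-0.75, 0.75, -0.22, 0, 0, -0.33], [-1, 1, -0.22, 0, 0, -0.45], [-1, 1, -0.22, 0, 0, -0.57], [-1, 1, -0.22, 0, 0, -0.57]], "hand": -1, "grip_force": 45}}

```text
time_s: 0.85
tcp_pos: [0.3323, -0.3923, 0.2704]
eef_rot: [180.0, 0.1, -111.2]
contact_force: [-0.2, -0.6, 0.8]
gripper_width: 0.0875
```

```bash
python3 -c "
from h import *
delta([.487,-.0916,.27],-111.7)"
```

```text
t 0.85 pos [ 0.3323 -0.3923  0.2704] [ 1.7999e+02  8.0000e-02 -1.1121e+02] F [-0.2 -0.6  0.8] M [-0.06  0.   -0.04] w 0.0875
shift [-1.6814 -0.1772  0.0042] rot [0.0001 0.0009 0.0055] j [-27.9   3.7 -15.2  -0.1 -71.1   6.7]
```

Request:
{"name": "apply_moves", "arguments": {"moves": [[-0.3, -0.03, 0, 0, 0, 0], [-0.6, -0.06, 0, 0, 0, 0], [-0.9, -0.1, 0, 0, 0, 0], [-1, -0.1, 0, 0, 0, 0], [-1, -0.1, 0, 0, 0, 0]]}}

```text
time_s: 1.48
tcp_pos: [0.4237, -0.2124, 0.2704]
eef_rot: [180.0, 0.1, -111.2]
contact_force: [0.0, -0.6, 0.8]
gripper_width: 0.0875
```

```bash
python3 -c "
from h import *
delta([.487,-.0916,.27],-111.7)
print(imaging.camera_info('wrist'))
p,d=imaging.capture('wrist');cv2.imwrite('pics/w0.png',p)"
```

```text
t 1.475 pos [ 0.4237 -0.2124  0.2704] [ 1.7996e+02  7.0000e-02 -1.1117e+02] F [ 0.  -0.6  0.8] M [-0.03  0.12  0.01] w 0.0875
shift [-0.6778 -0.0771  0.0029] rot [0.0004 0.0008 0.0059] j [ -2.8  -0.4 -19.5  -0.1 -70.9 -18.3]
{'fx': 309.70691628693146, 'fy': 309.70691628693146, 'cx': 322.1612237201037, 'cy': 195.53369257987362, 'T': array([[-9.32665731e-01, -3.44411138e-01, -1.07310772e-01,
         3.94821398e-01],
       [ 3.60741732e-01, -8.90286611e-01, -2.77948111e-01,
        -2.88059194e-01],
       [ 1.91081458e-04, -2.97944152e-01,  9.54583284e-01,
         4.27531991e-01],
       [ 0.00000000e+00,  0.00000000e+00,  0.00000000e+00,
         1.00000000e+00]])}
```

View pics/w0.png

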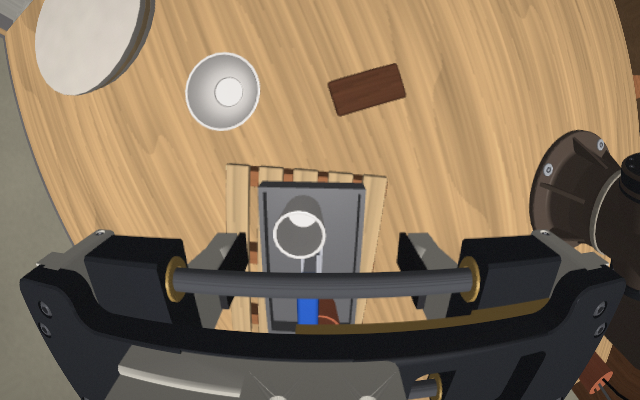

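The wrist view shows only the end of the bar, at (307,312), because the gripper hides the rest. I'll back off to see the whole bar.

Request:
{"name": "apply_moves", "arguments": {"moves": [[0.3, -0.07, 0, 0, 0, 0], [0.55, -0.07, 0, 0, 0, 0], [0.6, -0.07, 0, 0, 0, 0], [0.6, -0.07, 0, 0, 0, 0]]}}

```text
time_s: 2.02
tcp_pos: [0.3919, -0.3313, 0.2698]
eef_rot: [179.9, 0.1, -111.4]
contact_force: [0.3, 0.7, 0.2]
gripper_width: 0.088
```

Run:
```python
from h import *
delta([.487,-.0916,.27],-111.7)
c=imaging.camera_info('wrist')
p,d=imaging.capture('wrist');cv2.imwrite('pics/w1.png',p);np.savez('w1.npz',p=p,d=d,T=c['T'])
K=np.array([[c['fx'],0,c['cx']],[0,c['fy'],c['cy']],[0,0,1]])
m=blue(p).astype(np.uint8); m[:150]=0
n,l,st,ce=cv2.connectedComponentsWithStats(m);print(st,ce)
v,u=np.nonzero((l==1+np.argmax(st[1:,4])));dd=d[v,u]
q=cv2.fisheye.undistortPoints(np.stack([u,v],-1).astype(float)[:,None],K,np.zeros(4))[:,0]
P=np.c_[q[:,0]*dd,-q[:,1]*dd,-dd][dd>0]@c['T'][:3,:3].T+c['T'][:3,3]
t=P[P[:,2]>np.median(P[:,2])-.006]
print(len(t),np.median(P[:,2]))
a=cv2.minAreaRect((t[:,:2]*1000).astype(np.float32));print(a)
# silhouette on plane z=.179
ray=np.c_[q[:,0],-q[:,1],-np.ones(len(q))]@c['T'][:3,:3].T
for z in(.176,.179,):
  X=c['T'][:3,3]+ray*((z-c['T'][2,3])/ray[:,2])[:,None]
  print(z,cv2.minAreaRect((X[:,:2]*1000).astype(np.float32)))
```

```text
t 2.025 pos [ 0.3919 -0.3313  0.2698] [ 1.7991e+02  7.0000e-02 -1.1142e+02] F [0.3 0.7 0.2] M [ 0.08  0.1  -0.03] w 0.088
shift [-1.2894e+00 -4.7000e-03  6.0000e-04] rot [0.001  0.0007 0.0031] j [-18.3   3.7 -15.3  -0.1 -71.1  -3.1]
[[     0      0    640    400 256000]] [[319.5 199.5]]Traceback (most recent call last):
  File "<stdin>", line 8, in <module>
    return _wrapfunc(a, 'argmax', axis=axis, out=out, **kwds)
    return bound(*args, **kwds)
ValueError: attempt to get argmax of an empty sequence
```

View pics/w1.png

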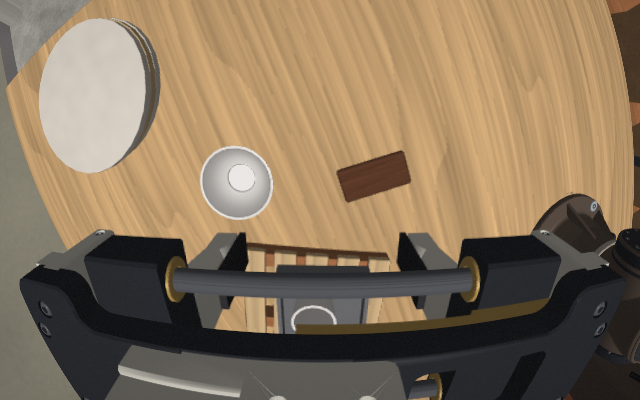

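That was the wrong direction: only the tray end shows now, near (320,310). The camera faces backwards, so I need to go past the bar.

Request:
{"name": "apply_moves", "arguments": {"moves": [[-0.3, 0, 0, 0, 0, 0], [-0.6, 0, 0, 0, 0, 0], [-0.9, 0, 0, 0, 0, 0], [-1, 0, 0, 0, 0, 0], [-1, 0, 0, 0, 0, 0]]}}

```text
time_s: 2.7
tcp_pos: [0.4657, -0.1421, 0.2704]
eef_rot: [180.0, 0.1, -111.1]
contact_force: [-0.0, 0.2, 0.1]
gripper_width: 0.0877
```

Request:
{"name": "apply_moves", "arguments": {"moves": [[-0.3, 0, 0, 0, 0, 0], [-0.6, 0, 0, 0, 0, 0], [-0.88, 0, 0, 0, 0, 0], [-0.88, 0, 0, 0, 0, 0], [-0.88, 0, 0, 0, 0, 0]]}}

```text
time_s: 3.32
tcp_pos: [0.5287, 0.0218, 0.2706]
eef_rot: [179.9, 0.1, -111.1]
contact_force: [0.3, -1.3, 0.2]
gripper_width: 0.0877
```

```bash
cat > look.py <<'E'
from h import *
import sys
delta([.487,-.0916,.27],-111.7)
c=imaging.camera_info('wrist')
p,d=imaging.capture('wrist');cv2.imwrite(sys.argv[1],p)
K=np.array([[c['fx'],0,c['cx']],[0,c['fy'],c['cy']],[0,0,1]])
m=blue(p).astype(np.uint8)
n,l,st,ce=cv2.connectedComponentsWithStats(m);i=1+np.argmax(st[1:,4]);print(st[i],ce[i])
v,u=np.nonzero(l==i);dd=d[v,u]
q=cv2.fisheye.undistortPoints(np.stack([u,v],-1).astype(float)[:,None],K,np.zeros(4))[:,0]
P=np.c_[q[:,0]*dd,-q[:,1]*dd,-dd][dd>0]@c['T'][:3,:3].T+c['T'][:3,3]
z0=np.percentile(P[:,2],60)
t=P[np.abs(P[:,2]-z0)<.005]
print(len(P),len(t),z0)
print(cv2.minAreaRect((t[:,:2]*1000).astype(np.float32)),t.mean(0))
E
python3 look.py pics/w2.png
```

```text
t 3.325 pos [0.5287 0.0218 0.2706] [ 1.7993e+02  7.0000e-02 -1.1109e+02] F [ 0.3 -1.3  0.2] M [-0.    0.08 -0.04] w 0.0877
shift [ 0.6042 -0.0093  0.0023] rot [0.0008 0.0008 0.0068] j [ 23.5   5.2 -13.5  -0.1 -71.3 -44.6]
[ 306    0   29  114 2973] [319.63773966  55.86747393]
2958 2957 0.1780780152598893
((487.7447814941406, -90.7825927734375), (94.56148529052734, 21.132732391357422), 67.69808197021484) [ 0.48813988 -0.08988707  0.17779351]
```

View pics/w2.png

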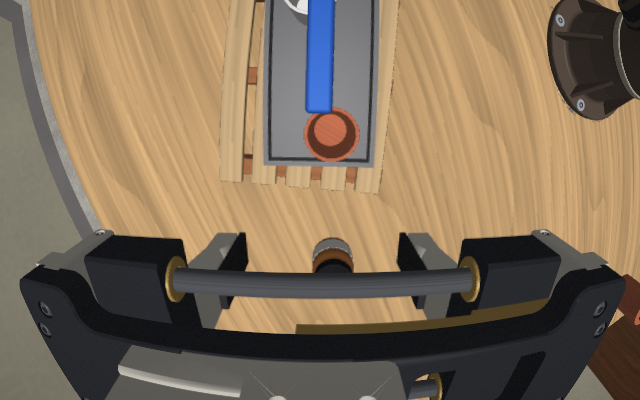

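The bar runs from (320,0) to (320,112) and is slightly cut off at the top. I'll retreat a little and measure again.

Request:
{"name": "apply_moves", "arguments": {"moves": [[0.25, 0, 0, 0, 0, 0], [0.25, 0, 0, 0, 0, 0.005], [0.25, 0, 0, 0, 0, 0.005]]}}

```text
time_s: 3.75
tcp_pos: [0.5104, -0.0265, 0.2711]
eef_rot: [180.0, 0.1, -111.7]
contact_force: [-0.3, -0.2, -0.6]
gripper_width: 0.0876
```

```bash
python3 look.py pics/w3.png
```

```text
t 3.75 pos [ 0.5104 -0.0265  0.2711] [ 1.7999e+02  1.2000e-01 -1.1172e+02] F [-0.3 -0.2 -0.6] M [ 0.07  0.11 -0.  ] w 0.0876
shift [ 0.3458 -0.0119  0.005 ] rot [ 0.0001  0.0013 -0.0002] j [ 19.    3.3 -15.5  -0.1 -71.1 -40.7]
[ 306   56   28  119 3072] [319.16341146 114.49641927]
3056 3056 0.17804141724993433
((487.2009582519531, -92.20973205566406), (97.94929504394531, 21.138107299804688), 67.25778198242188) [ 0.4868938  -0.09299947  0.17771507]
```

View pics/w3.png

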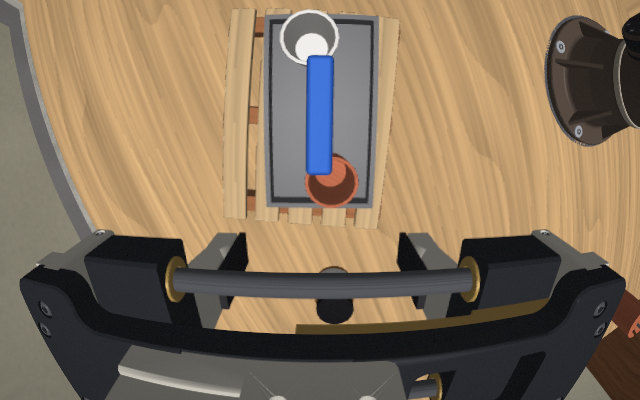

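The whole bar is now in view, from (320,56) to (320,175). Its centre is (0.487, -0.0925, 0.166) and its axis is at about 67.6°. I'll go above it and descend.

```bash
python3 -c "
from h import *
delta([.487,-.0925,.148],-112.4)"
```

```text
t 3.8 pos [ 0.5106 -0.0259  0.271 ] [ 1.7998e+02  1.1000e-01 -1.1167e+02] F [ 0.4 -0.7  0.1] M [ 0.08  0.03 -0.  ] w 0.0872
shift [ 0.354  -0.0135  0.6143] rot [0.0002 0.0012 0.0081] j [ 19.    3.4 -15.5  -0.1 -71.1 -40.7]
```

Request:
{"name": "apply_moves", "arguments": {"moves": [[0.2, -0.01, 0, 0, 0, 0.008], [0.354, -0.0135, 0, 0, 0.001, 0.008], [0.354, -0.0135, 0.1, 0, 0.001, 0.008], [0.354, -0.0135, 0.22, 0, 0.001, 0.008], [0.354, -0.0135, 0.34, 0, 0.001, 0.008], [0.354, -0.0135, 0.34, 0, 0.001, 0.008]]}}

```text
time_s: 4.55
tcp_pos: [0.486, -0.0925, 0.2014]
eef_rot: [179.8, -0.1, -112.4]
contact_force: [0.1, 0.1, 1.1]
gripper_width: 0.0875
```

```bash
python3 -c "
from h import *
delta([.487,-.0925,.148],-112.4)"
```

```text
t 4.55 pos [ 0.486  -0.0925  0.2014] [ 1.7980e+02 -8.0000e-02 -1.1238e+02] F [0.1 0.1 1.1] M [ 0.01  0.06 -0.02] w 0.0875
shift [-0.0024 -0.0056  0.2669] rot [ 0.0023 -0.0009  0.0002] j [ 12.    4.7 -23.5  -0.1 -62.  -34.3]
```

Request:
{"name": "apply_moves", "arguments": {"moves": [[-0.002, -0.005, 0.08, 0.002, 0, 0], [-0.002, -0.005, 0.16, 0.002, 0, 0], [-0.002, -0.005, 0.23, 0.002, 0, 0], [-0.002, -0.005, 0.267, 0.002, 0, 0], [-0.002, -0.005, 0.267, 0.002, 0, 0]]}}

```text
time_s: 5.18
tcp_pos: [0.4869, -0.0925, 0.1479]
eef_rot: [180.0, -0.1, -112.4]
contact_force: [-0.5, 0.3, -1.2]
gripper_width: 0.0877
```

```bash
python3 -c "
from h import *
delta([.487,-.0925,.148],-112.4)
p,d=imaging.capture('wrist');cv2.imwrite('pics/w4.png',p)"
```

```text
t 5.175 pos [ 0.4869 -0.0925  0.1479] [ 1.7996e+02 -1.0000e-01 -1.1237e+02] F [-0.5  0.3 -1.2] M [ 0.02  0.04 -0.06] w 0.0877
shift [-0.0003 -0.0004 -0.0004] rot [ 0.0005 -0.0011  0.0003] j [ 12.1   7.6 -27.9   0.1 -54.6 -34.5]
```

View pics/w4.png

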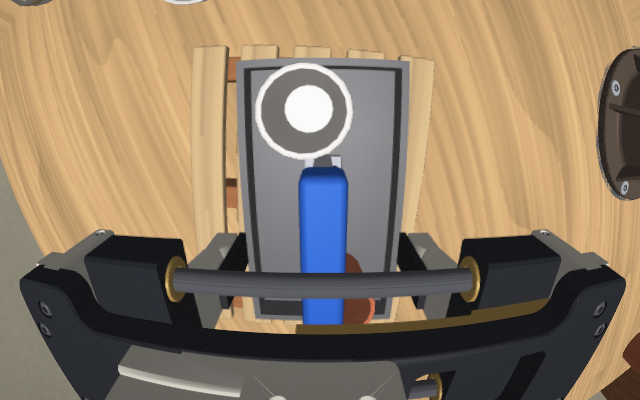

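The bar, around (322,240), is centred between the fingers at about columns 245 and 400, so I'll close the gripper.

Request:
{"name": "apply_moves", "arguments": {"moves": [[0, 0, 0, 0, 0, 0], [0, 0, 0, 0, 0, 0], [0, 0, 0, 0, 0, 0], [0, 0, 0, 0, 0, 0], [0, 0, 0, 0, 0, 0], [0, 0, 0, 0, 0, 0]], "hand": 1, "grip_force": 45}}

```text
time_s: 5.98
tcp_pos: [0.4871, -0.0925, 0.1483]
eef_rot: [180.0, -0.1, -112.4]
contact_force: [-0.6, -0.4, -0.1]
gripper_width: 0.0334
```

```bash
python3 -c "
from h import *
delta([.487,-.0925,.148],-112.4)"
```

```text
t 5.975 pos [ 0.4871 -0.0925  0.1483] [ 1.7999e+02 -9.0000e-02 -1.1236e+02] F [-0.6 -0.4 -0.1] M [0.03 0.06 0.02] w 0.0334
shift [0.0001 0.0006 0.0015] rot [ 0.0001 -0.001   0.0004] j [ 12.1   7.6 -27.9   0.1 -54.6 -34.5]
```

Request:
{"name": "apply_moves", "arguments": {"moves": [[0, 0, 0, 0, 0, 0], [0, 0, 0, 0, 0, 0], [0, 0, 0, 0, 0, 0], [0, 0, 0, 0, 0, 0]]}}

```text
time_s: 6.48
tcp_pos: [0.4868, -0.0925, 0.1483]
eef_rot: [180.0, -0.1, -112.4]
contact_force: [-2.7, 2.0, 2.4]
gripper_width: 0.0218
```

Request:
{"name": "apply_moves", "arguments": {"moves": [[0, 0, -0.02, 0, 0, 0], [0, 0, -0.04, 0, 0, 0], [0, 0, -0.06, 0, 0, 0], [0, 0, -0.08, 0, 0, 0], [0, 0, -0.1, 0, 0, 0], [0, 0, -0.12, 0, 0, 0], [0, 0, -0.14, 0, 0, 0], [0, 0, -0.16, 0, 0, 0], [0, 0, -0.18, 0, 0, 0], [0, 0, -0.18, 0, 0, 0]]}}

```text
time_s: 7.72
tcp_pos: [0.4868, -0.0924, 0.1845]
eef_rot: [180.0, -0.1, -112.4]
contact_force: [-0.2, 0.6, -3.9]
gripper_width: 0.022
```

```bash
python3 -c "
from h import *
delta([.487,-.0925,.188],-112.4)
p,d=imaging.capture('wrist');cv2.imwrite('pics/w5.png',p)"
```

```text
t 7.725 pos [ 0.4868 -0.0924  0.1845] [ 1.7997e+02 -8.0000e-02 -1.1237e+02] F [-0.2  0.6 -3.9] M [ 0.23  0.2  -0.08] w 0.022
shift [ 0.     -0.001  -0.0176] rot [ 0.0004 -0.0009  0.0003] j [ 12.1   5.5 -25.    0.1 -59.6 -34.5]
```

View pics/w5.png

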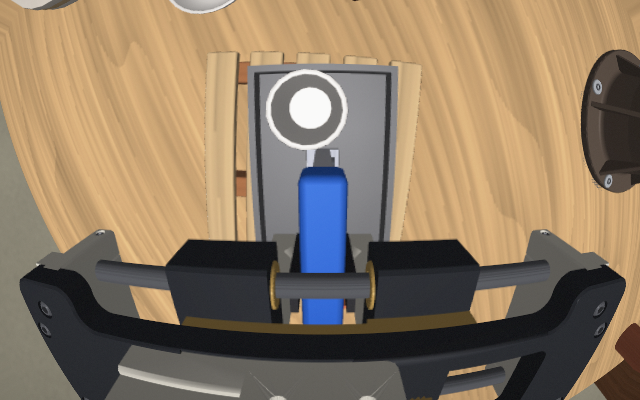

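The handle has followed the fingers, with a pull of about 3.9 N as the spring predicts, and the tray is still on the rack. Next I'll ease up to the stop and just clear it to check for tilt.

Request:
{"name": "apply_moves", "arguments": {"moves": [[0, 0, -0.008, 0, 0, 0], [0, 0, -0.016, 0, 0, 0], [0, 0, -0.022, 0, 0, 0], [0, 0, -0.028, 0, 0, 0], [0, 0, -0.034, 0, 0, 0], [0, 0, -0.04, 0, 0, 0], [0, 0, -0.05, 0, 0, 0], [0, 0, -0.06, 0, 0, 0], [0, 0, -0.06, 0, 0, 0]], "grip_force": 55}}

```text
time_s: 8.9
tcp_pos: [0.487, -0.0924, 0.1965]
eef_rot: [180.0, -0.1, -112.4]
contact_force: [0.6, 0.7, -7.4]
gripper_width: 0.0213
```

```bash
python3 -c "
from h import *
delta([.487,-.0925,.288],-112.4)
p,d=imaging.capture('wrist');cv2.imwrite('pics/w6.png',p)"
```

```text
t 8.9 pos [ 0.487  -0.0924  0.1965] [ 1.7999e+02 -7.0000e-02 -1.1237e+02] F [ 0.6  0.7 -7.4] M [0.07 0.05 0.03] w 0.0213
shift [ 1.000e-03 -2.000e-04 -4.574e-01] rot [ 0.0002 -0.0008  0.0003] j [ 12.1   4.9 -24.    0.1 -61.2 -34.5]
```

View pics/w6.png

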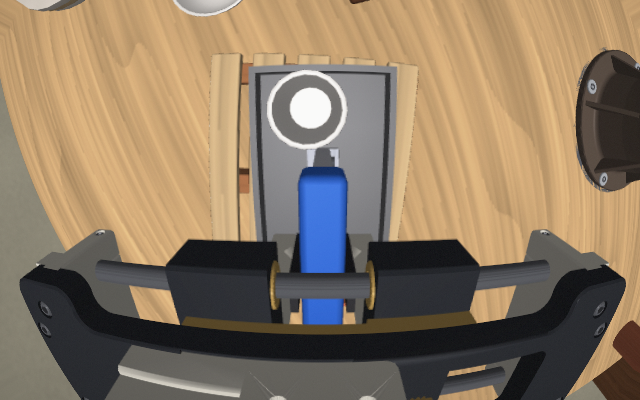

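The carrier is airborne by about 8 mm at 7.4 N, with a negligible moment, and the tray still looks level. I'll continue the lift.

Request:
{"name": "apply_moves", "arguments": {"moves": [[0, 0, -0.01, 0, 0, 0], [0, 0, -0.03, 0, 0, 0], [0, 0, -0.05, 0, 0, 0], [0, 0, -0.07, 0, 0, 0], [0, 0, -0.09, 0, 0, 0], [0, 0, -0.11, 0, 0, 0], [0, 0, -0.13, 0, 0, 0], [0, 0, -0.15, 0, 0, 0], [0, 0, -0.17, 0, 0, 0], [0, 0, -0.19, 0, 0, 0], [0, 0, -0.21, 0, 0, 0], [0, 0, -0.22, 0, 0, 0]]}}

```text
time_s: 10.45
tcp_pos: [0.487, -0.0923, 0.2407]
eef_rot: [180.0, -0.1, -112.4]
contact_force: [-0.2, 0.0, -6.9]
gripper_width: 0.0216
```

Request:
{"name": "apply_moves", "arguments": {"moves": [[0, 0, -0.02, 0, 0, 0], [0, 0, -0.04, 0, 0, 0], [0, 0, -0.06, 0, 0, 0], [0, 0, -0.08, 0, 0, 0], [0, 0, -0.1, 0, 0, 0], [0, 0, -0.12, 0, 0, 0], [0, 0, -0.14, 0, 0, 0], [0, 0, -0.16, 0, 0, 0], [0, 0, -0.18, 0, 0, 0], [0, 0, -0.2, 0, 0, 0], [0, 0, -0.22, 0, 0, 0], [0, 0, -0.23, 0, 0, 0]]}}

```text
time_s: 11.95
tcp_pos: [0.4872, -0.0923, 0.2871]
eef_rot: [-180.0, -0.1, -112.4]
contact_force: [-0.5, -0.7, -6.8]
gripper_width: 0.0219
```

Request:
{"name": "apply_moves", "arguments": {"moves": [[0, 0, 0, 0, 0, 0], [0, 0, 0, 0, 0, 0], [0, 0, 0, 0, 0, 0], [0, 0, 0, 0, 0, 0]]}}

```text
time_s: 12.45
tcp_pos: [0.4871, -0.0923, 0.2869]
eef_rot: [-180.0, -0.1, -112.4]
contact_force: [0.4, 0.1, -7.2]
gripper_width: 0.0217
```

Run:
```python
from h import *
delta([.487,-.0925,.288],-112.4)
out={n:imaging.capture(n) for n in("wrist","scene","top")}
for n,(p,d) in out.items():
    cv2.imwrite(f'pics/{n}7.png',p)
p=out['scene'][0][110:260,150:390];cv2.imwrite('pics/s7c.png',cv2.resize(p,None,fx=3,fy=3,interpolation=cv2.INTER_CUBIC))
p=out['wrist'][0];cv2.imwrite('pics/w7.png',p)
# tray rim heights from wrist depth
c=imaging.camera_info('wrist');d=out['wrist'][1]
K=np.array([[c['fx'],0,c['cx']],[0,c['fy'],c['cy']],[0,0,1]])
v,u=np.mgrid[:400,:640]
q=cv2.fisheye.undistortPoints(np.stack([u,v],-1).reshape(-1,1,2).astype(float),K,np.zeros(4)).reshape(400,640,2)
P=np.stack([q[...,0]*d,-q[...,1]*d,-d],-1)@c['T'][:3,:3].T+c['T'][:3,3]
np.save('P7.npy',P)
for a in[(60,380),(85,380),(120,375),(180,365),(150,268),(200,265),(230,265),(110,310)]:print(a,P[a].round(4),p[a])
```

```text
t 12.45 pos [ 0.4871 -0.0923  0.2869] [-1.8000e+02 -7.0000e-02 -1.1237e+02] F [ 0.4  0.1 -7.2] M [ 0.02  0.05 -0.01] w 0.0217
shift [ 0.0011  0.0002 -0.0053] rot [-0.     -0.0007  0.0003] j [ 12.1   1.3 -15.7   0.1 -73.1 -34.5]
(60, 380) [ 0.3567 -0.1947 -0.001 ] [114 160 196]
(85, 380) [ 0.3996 -0.1628  0.1496] [139 135 136]
(120, 375) [ 0.4161 -0.1328  0.1472] [144 141 141]
(180, 365) [ 0.4463 -0.081   0.1485] [138 135 136]
(150, 268) [ 0.5227 -0.1452  0.1492] [144 141 141]
(200, 265) [ 0.5469 -0.1002  0.1496] [120 118 118]
(230, 265) [ 0.5593 -0.0723  0.1556] [57 55 55]
(110, 310) [ 0.47   -0.1648  0.1535] [249 250 250]
```

View pics/w7.png

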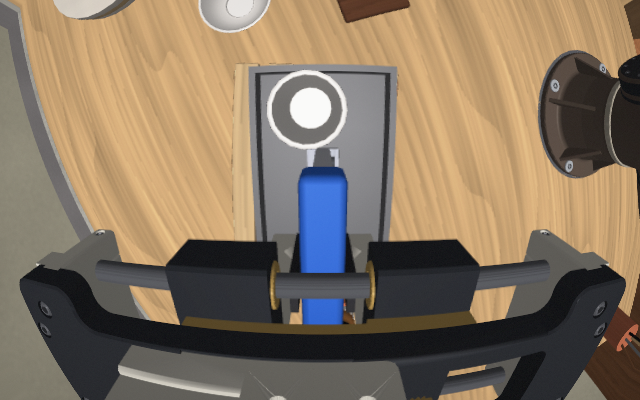

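View pics/s7c.png

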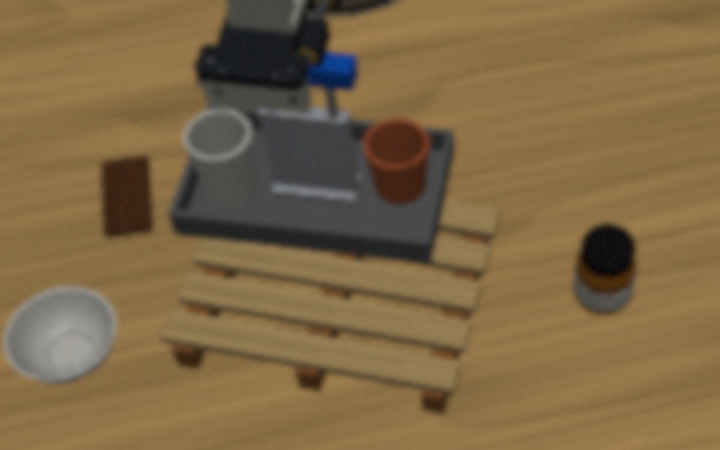

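The carrier hangs level. The tray floor reads 147–150 mm at both ends and both sides, so the underside is at about 0.143 m. In the scene crop both cups stand upright, at (222,155) and (397,160). The bowl, jar and rib look undisturbed. I'm handing the job in.

```bash
python3 -c "
from plant import r
print(r.close_job())"
```

```text
the job is handed in; nothing more can be done
None
```

I pinched the blue bar across its width at 45 N, later raised to 55 N. I drew the handle up to its stop, then lifted the carrier slowly and handed in while holding it still, at about 12.6 s of robot time.

Last checks before handing in:
- **Height:** the carrier's underside is at about 0.143 m, roughly 98 mm above the rack top.
- **Level:** the tray floor depth agreed to within 2–3 mm at both ends and both sides, apart from one shadowed point beside a finger, and the wrist moment was about 0.
- **Handle:** the bar centre is about 163 mm above the carrier's origin, which means it is drawn the full 40 mm.
- **Hold:** the load was steady at about 7 N with the fingers 22 mm apart on the bar.
- **Cups and bystanders:** both cups stood upright in the tray. The bowl, jar and rib looked unmoved, but I judged that by eye in the picture and did not re-measure their positions.

No final check failed. Earlier, the scene and top cameras disagreed by about 5 mm on where the bar was, so I settled it with the wrist camera. My first back-off for that view went the wrong way, which cost only a little time.

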